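# Tighten the loose cap of a gas filter

### The arm

A 7-joint arm with a two-finger parallel gripper is mounted at the origin on the work surface. World frame = base frame: x ahead of the robot, y to its left, z up, the work surface at z = 0. Lengths are in m, angles in rad, forces in N, time in s.
With the tool pointing down it reaches from about 0.425 to 0.925 m from the base axis. Payload 6.8 kg.
Tool frame: the origin (TCP) lies at the very end of the fingers, on their centre line; the grasp point (between the pads) lies 19 mm behind it; z points along the fingers, y is the line along which they close (so a half turn about z gives the same grasp; the last joint's range is limited). The gripper opens to 85 mm and grips with 20 to 120 N. Pads are 22 mm wide; open, the fingers measure 114 mm over their backs; the gripper's body (76 mm by 85 mm) begins 54 mm behind the grasp point. The pads swing forward as they close: fully open they stand 13 mm farther back than shut.
Start: joints at [-1.401, 0.477, 0.022, 1.555, -0.011, 1.109, -0.083], TCP at [0.185, 0.649, 0.231] pointing down, gripper open.
Joint ranges: [-2.96, 2.96], [-0.34, 2.1], [-1.41, 1.46], [0.24, 2.44], [-1.37, 4.51], [0.17, 1.92], [-2.96, 2.96]. Speed limits (rad/s): [2.39, 2.39, 3.14, 3.14, 3.14, 3.14, 3.14].

### API

Orientations are given as a unit quaternion [w, x, y, z].
In Python, from station import readout, viewer, bot gives the robot as it stands. The module is installed in compiled form; this text tells all that it offers.
- The arm moves only by the shell command python3 -m handwheel 'ROWS' [FORCE]. ROWS is JSON, a list of rows, each a list of 3 entries, a list of its own where there are three numbers: the shift along the tool's x, y, z in mm, then the turn, a rotation vector about the tool's x, y, z in degrees, then the gripper command: -1 is fully open, 1 is shut, values between are in proportion. In form: [[[x, y, z], [ax, ay, az], grip], ...]. A call has 1 to 20 rows; each row is the pose to reach, as a shift and turn from the pose commanded when the call began, along the tool's axes at that moment; what a row does not reach only later rows make up. A row lasts 1/12 s, in which the tool goes at most 41.7 mm and 7.16 degrees, less where a joint would pass 70% of its speed; a pose out of reach is approached as far as the arm can. A call with a gripper value outside its range is refused whole. The fingers move at their own pace and stop on an object; FORCE is the grip in N (left out, the last holds). Time passes only in rows, so rows that repeat a pose let the fingers close. It gives the time, the measured TCP pose, the force and the opening at its end, in the units of the state.
- readout.get_obs(): the state, without advancing time (a new reading comes with each control period).
- viewer.read_camera(name): name is "scene" or "top" or "wrist"; returns a dict with "frame" (400x640x3 uint8, red, green, blue), "fx", "fy", "cx", "cy" (pixels), "rvec" (rotation vector, rad) and "tvec" (3), from world to camera coordinates, as OpenCV has them; the wrist camera has in their place "tool_from_camera" (4x4, takes a point from camera to tool coordinates, whose origin is the TCP and whose axes are the flange's). Camera axes: x right, y down, z forward; pixel columns grow to the right and rows downward; lengths in m; the calibration is good to about 2 mm. The wrist camera is an equidistant fisheye: a pixel r from the principal point sees the ray r / f radians off the axis. A picture is of the moment at which its call begins: read the wrist's pose just before it. There is no depth.
- bot.hand_in(): hands the job in, once; it reports no verdict.
Trained networks look in a picture, given as the dict that the camera call returned (one of the last four; its "shot" number tells which), for a name from the list of things; names that differ only in an ending like _2 or _b are one class to them, and where a whole thing is asked for, a point or a joint stands for the part that bears it (a point fixed in the world has none). Each returns a list of dicts, best first, with "score" (0 to 1); they miss things now and then, are a little off and sometimes report something else, mostly with a low value. They report only what shows in the picture. A call takes as long as a camera call.
- viewer.search_frame(picture, target): "rect" ([centre column, centre row, width, height] in pixels, round what is visible of it).
- viewer.outline_of(picture, target): "mask" (400x640 bool, what is visible of it) and "rect" ([centre column, centre row, width, height] in pixels, round what is visible of it).
The state is a dict: "t": time; "q": joint angles; "joint_vel": joint speeds; "joint_torque": joint torques, N m; "eef_pos": TCP position; "tool_rot": TCP orientation; "contact_force": force on the tool from outside, world axes, zero at the start; "torque": the same for the moment, N m; "gripper_width": opening from 0.0 (shut) to 1.0 (fully open).
Only numpy, scipy, OpenCV 4.12 (cv2) and the standard library are available. Lean on these libraries where they do the work, as an engineer would, in place of code of your own. Each camera call takes 0.05 s, during which the arm holds its last target. There are 200 camera calls.

### The job

One of the three gas filters on the stand was left with its knurled cap backed off, standing proud with the brass thread showing. Screw that cap down clockwise until it stops tight, and leave the caps of the other two filters tight as they are.

Things in the scene. Friction and masses are not known exactly. Their poses are not given: they have to be found in the camera images.
- cap_a (a joint): Angle (rad) of the loose cap: 0 = tight on its hard stop, positive = backed off (anticlockwise from above); starts at 1.0 to 1.35, so one grasp and one turn do. Aluminium knurled cylinder, 42 mm diameter, 40 mm high, axis vertical. Turned clockwise it sinks 10 mm per rad, with 0.35 N m friction (grip 30 N or more), stays where left; past the stop the fingers just slip. Pushing does not turn it.
- cap_a_grip (a point): Grip point of the loose cap: on its axis, 12 mm below its top, 28 mm above its lower rim; sinks with it. Tight, it is 157 mm above the bench (cap top 169 mm); loose, 10 to 14 mm higher, brass thread showing below its rim. Under the cap: a 46 mm round steel shoulder, top 129 mm above the bench, on a square grey head 56 mm wide, top 126 mm, over a clear bowl.
- cap_b (a joint): The same angle for the cap of the second filter, same make and size: 0 = tight, as it starts; up to 1.6 = backed off. The three filters stand in a row, 120 mm centre to centre, on a fixed white plate 180 x 420 x 12 mm; the loose one may be at an end or in the middle. A flat dark rib across each cap top lies along the row and its pipes when tight. Nothing near is taller than the caps.
- cap_c (a joint): The same angle for the cap of the third filter, same make and size: 0 = tight, as it starts; positive = backed off. A spare cap of the same kind, a rubber ring and a spanner lie loose along one edge of the plate and are not part of the job.

How it is judged:
By the outcome, as a careful person would: the job done as asked, in the order asked, and still so for the second after the job is handed in, with the robot touching nothing.
It also fails if it takes over 32 s, if anything falls off the work surface, if the arm or the gripper's body presses on something with over 40 N, if the wrist force passes 120 N, or if a joint passes its speed limit or range.

## Working session

There is one attempt and no reset: what is moved stays moved. The work goes in short steps, Python scripts to look and compute and a shell command to move; the robot and the scene stay as the last step left them, time stands still between calls to the robot, and variables do not carry over. Pictures are saved under pics/ and viewed, on a budget of 10 in all, crops included, one or two more only if the job needs it, and the job is handed in when it is done.

```bash
mkdir -p pics; cat > h.py <<'E'
import numpy as np, cv2
from station import readout, viewer, bot
from scipy.spatial.transform import Rotation as R
def pix2world(p,uv,z):
    Rm=cv2.Rodrigues(np.array(p["rvec"],float))[0]; t=np.array(p["tvec"],float)
    d=Rm.T@np.array([(uv[0]-p["cx"])/p["fx"],(uv[1]-p["cy"])/p["fy"],1]); c=-Rm.T@t
    return c+d*(z-c[2])/d[2]
def proj(p,X):
    Rm=cv2.Rodrigues(np.array(p["rvec"],float))[0]; c=Rm@np.array(X)+np.array(p["tvec"],float)
    return np.array([p["cx"]+p["fx"]*c[0]/c[2],p["cy"]+p["fy"]*c[1]/c[2]])
def save(p,n): cv2.imwrite("pics/"+n,p["frame"][:,:,::-1])
E
python3 - <<'E'
from h import *
o=readout.get_obs(); print(o["t"],o["eef_pos"],o["tool_rot"],o["q"],o["gripper_width"])
fs=[]
for n in("scene","top"):
    p=viewer.read_camera(n); fs.append(p["frame"])
    Rm=cv2.Rodrigues(np.array(p["rvec"],float))[0]; print(n,"cam at",-Rm.T@np.array(p["tvec"]),p["fx"])
    for t in("cap_a","cap_a_grip"):
        for r in viewer.search_frame(p,t): print(t,round(r["score"],2),np.round(r["rect"],1),pix2world(p,r["rect"][:2],.169).round(3))
    save(p,n+"1.png")
E
```

```text
0.0 [0.18495908 0.64854013 0.23032378] [-5.43676635e-05  1.38433644e-01  9.90371288e-01 -9.13310024e-04] [-1.40111447  0.47778758  0.02235079  1.55647643 -0.01149534  1.10928686
 -0.08309117] 0.9977347043229453
scene cam at [1.01917548 0.26612276 0.6353128 ] 426.2633070748315
cap_a 0.93 [373.2 235.5  29.5  35.8] [0.614 0.111 0.169]
cap_a 0.85 [229.1 199.8  29.2  33.7] [ 0.667 -0.12   0.169]
cap_a 0.69 [300.4 220.   27.7  37.6] [0.644 0.002 0.169]
cap_a_grip 0.75 [229.  202.1  28.8  35.7] [ 0.672 -0.117  0.169]
top cam at [0.49596704 0.03169362 0.90187754] 519.819440041182
cap_a 0.89 [338.5 183.2  30.8  32.9] [ 0.623 -0.011  0.169]
cap_a 0.8 [418.8 158.9  33.1  33.7] [ 0.656 -0.128  0.169]
cap_a 0.72 [258.1 205.2  32.3  32.2] [0.594 0.104 0.169]
cap_a_grip 0.65 [417.1 158.8  30.   32.3] [ 0.656 -0.126  0.169]
```

View pics/scene1.png

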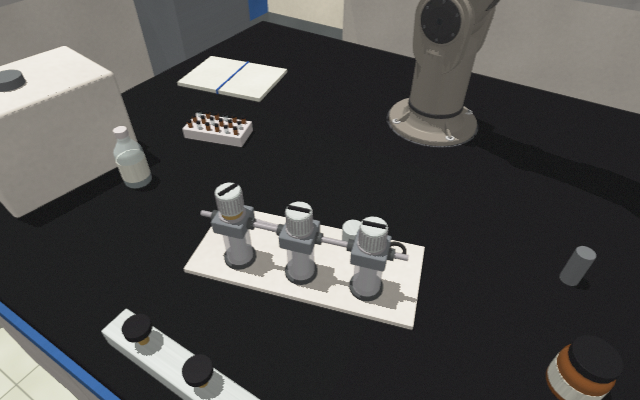

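View pics/top1.png

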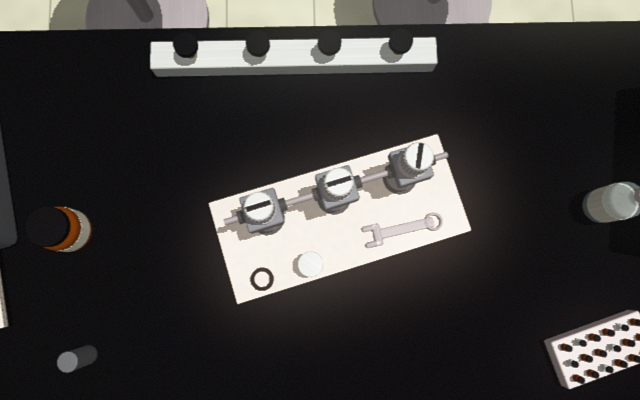

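The scene view shows the loose cap at about (229,199): brass shows below it and its rib is turned. The top view puts it at (418,158), with its rib about 66° anticlockwise of the row. By that view it stands at about (0.655, -0.126), which fits the 120 mm spacing from the other two. I'll move above it, keeping the tool's orientation.

```bash
python3 -m handwheel '[[[-330,-306,0],[0,0,0],-1],[[-330,-306,0],[0,0,0],-1],[[-330,-306,0],[0,0,0],-1],[[-330,-306,0],[0,0,0],-1],[[-330,-306,0],[0,0,0],-1],[[-330,-306,0],[0,0,0],-1],[[-330,-306,0],[0,0,0],-1],[[-330,-306,0],[0,0,0],-1],[[-330,-306,0],[0,0,0],-1],[[-665,-617,0],[0,0,0],-1],[[-665,-617,0],[0,0,0],-1],[[-665,-617,0],[0,0,0],-1],[[-665,-617,0],[0,0,0],-1],[[-665,-617,0],[0,0,0],-1],[[-665,-617,0],[0,0,0],-1],[[-665,-617,0],[0,0,0],-1],[[-665,-617,0],[0,0,0],-1],[[-665,-617,0],[0,0,0],-1],[[-665,-617,0],[0,0,0],-1],[[-665,-617,0],[0,0,0],-1]]'
python3 -c "
from h import *
print(readout.get_obs()['q'])"
```

```text
t: 1.97
eef_pos: [0.6179, -0.0652, 0.2314]
tool_rot: [0.0, 0.138, 0.99, 0.0]
contact_force: [0.2, 0.3, -0.2]
gripper_width: 1.003
[-0.29392531  0.40589938  0.3989141   1.71185156 -0.17716034  1.05920012
  1.45633517]
```

```bash
python3 -m handwheel '[[[-52,-49,0],[0,0,0],-1],[[-52,-49,0],[0,0,0],-1],[[-52,-49,0],[0,0,0],-1],[[-52,-49,0],[0,0,0],-1]]'
cat >> h.py <<'E'
def wrist_fix(p,uv,z,o):
    T=np.array(p["tool_from_camera"]); a=(uv[0]-p["cx"])/p["fx"]; b=(uv[1]-p["cy"])/p["fy"]; th=np.hypot(a,b)
    d=np.array([a/th*np.sin(th),b/th*np.sin(th),np.cos(th)])
    w=o["tool_rot"]; Rt=R.from_quat([w[1],w[2],w[3],w[0]]).as_matrix()
    c=np.array(o["eef_pos"])+Rt@T[:3,3]; dw=Rt@T[:3,:3]@d
    X=c+dw*(z-c[2])/dw[2]
    return X, Rt.T@(X-np.array(o["eef_pos"]))*1000
E
python3 - <<'E'
from h import *
o=readout.get_obs(); p=viewer.read_camera("wrist"); save(p,"w1.png")
print(o["eef_pos"],o["q"]); print(np.array(p["tool_from_camera"]).round(3),p["fx"],p["cx"],p["cy"])
for r in viewer.outline_of(p,"cap_a"): print(round(r["score"],2),np.round(r["rect"],1),wrist_fix(p,r["rect"][:2],.17,o))
E
```

```text
t: 2.3
eef_pos: [0.6538, -0.1273, 0.2309]
tool_rot: [-0.0, 0.14, 0.99, -0.001]
contact_force: [-0.6, 0.9, 0.5]
gripper_width: 1.002
[ 0.65376992 -0.12731499  0.23086166] [-0.18831393  0.48522992  0.40826163  1.59970751 -0.20804115  1.10035822
  1.56188294]
[[ 0.001 -0.95  -0.312  0.08 ]
 [ 1.     0.001 -0.    -0.   ]
 [ 0.001 -0.312  0.95  -0.144]
 [ 0.     0.     0.     1.   ]] 309.70691628693146 318.36537050438625 197.95773817792335
0.94 [319.6 220.8  63.5  74.6] (array([ 0.65824106, -0.12819478,  0.17      ]), array([-4.55216118,  0.46456451, 60.86023755]))
0.78 [554.2  72.9  56.3  47.2] (array([0.59264719, 0.08517937, 0.17      ]), array([117.73475935, 187.21830813,  60.67795123]))
0.65 [453.5 136.4  65.3  61.2] (array([ 0.62395872, -0.020315  ,  0.17      ]), array([58.34956451, 94.57455452, 60.76864344]))
```

View pics/w1.png

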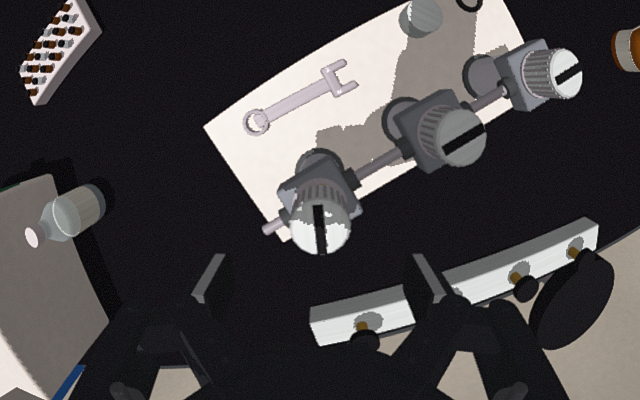

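The wrist view shows the loose cap's top disc centred near (320,227), its rib running from (319,205) to (321,252). The tight caps' discs are near (460,137) and (558,74). I'll work out the correction and the turn angle.

```bash
python3 - <<'E'
from h import *
o=readout.get_obs(); p=viewer.read_camera("wrist")
f=lambda uv,z:wrist_fix(p,uv,z,o)
A,B,C=f((320,227),.181),f((460,137),.169),f((558,74),.169)
for x in(A,B,C): print(x[0].round(4),x[1].round(1))
print("spacing",np.linalg.norm((A[0]-B[0])[:2]),np.linalg.norm((B[0]-C[0])[:2]))
ang=lambda v:np.degrees(np.arctan2(v[1],v[0]))%180
row=ang(C[0]-A[0]); rib=ang(f((321,252),.181)[0]-f((319,205),.181)[0]); print("row",row,"rib",rib,"ccw off",(rib-row)%180)
w=o["tool_rot"];Y=R.from_quat([w[1],w[2],w[3],w[0]]).as_matrix()[:,1];print("tool y",ang(Y))
E
```

```text
[ 0.658  -0.1242  0.181 ] [-4.6  0.7 49.9]
[ 0.625  -0.0111  0.169 ] [ 58.1 100.5  62. ]
[0.5927 0.0945 0.169 ] [117.9 193.2  62.2]
spacing 0.11783401254315938 0.1103821655868586
row 106.61944728808609 rib 166.54271189540324 ccw off 59.92326460731715
tool y 74.13619871243344
```

```bash
python3 -m handwheel '[[[-3.5,0.7,0],[0,0,0],-1],[[-3.5,0.7,25],[0,0,0],-1],[[-3.5,0.7,45],[0,0,0],-1],[[-3.5,0.7,60],[0,0,0],-1],[[-3.5,0.7,70],[0,0,0],-1],[[-3.5,0.7,81],[0,0,0],-1],[[-3.5,0.7,81],[0,0,0],-1],[[-3.5,0.7,81],[0,0,0],-1]]' 50
python3 - <<'E'
from h import *
o=readout.get_obs(); p=viewer.read_camera("wrist"); save(p,"w2.png")
print(o["q"],o["contact_force"])
E
```

```text
t: 3.12
eef_pos: [0.6573, -0.1247, 0.1503]
tool_rot: [-0.0, 0.138, 0.99, 0.0]
contact_force: [0.5, -0.9, 0.3]
gripper_width: 1.002
[-0.16904825  0.56931025  0.37785844  1.66290969 -0.2458678   0.95684774
  1.59075227] [ 0.49822744 -0.87248067  0.28381203]
```

View pics/w2.png

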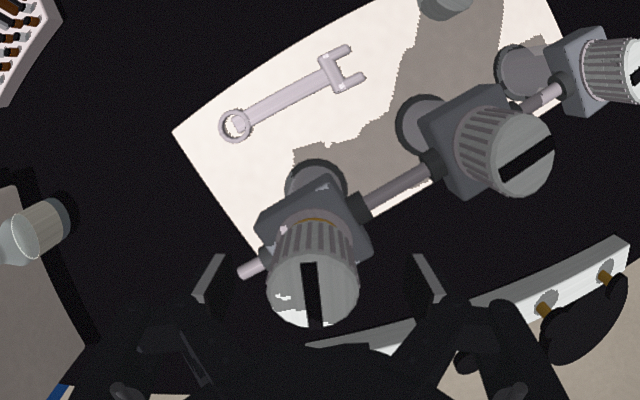

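The cap's disc, near (313,290), sits between the open fingers at columns 208 and 430, and brass shows at its rim. I'll close the gripper.

```bash
python3 -m handwheel '[[[0,0,0],[0,0,0],0],[[0,0,0],[0,0,0],0.2],[[0,0,0],[0,0,0],0.6],[[0,0,0],[0,0,0],1],[[0,0,0],[0,0,0],1],[[0,0,0],[0,0,0],1],[[0,0,0],[0,0,0],1],[[0,0,0],[0,0,0],1]]' 50
```

```text
t: 3.83
eef_pos: [0.6572, -0.1274, 0.1519]
tool_rot: [0.001, 0.139, 0.99, -0.001]
contact_force: [-3.4, -3.0, 7.6]
gripper_width: 0.473
```

Grasped: the opening matches 42 mm. I'll take the measured 2.7 mm offset into the command and turn clockwise about 50°, sinking 0.175 mm per degree.

```bash
python3 -m handwheel '[[[-0.7,-2.4,-0.8],[0,0,0],1],[[-0.7,-2.4,-0.8],[0,0,0],1],[[-0.7,-2.4,0.1],[0,0,5],1],[[-0.7,-2.4,1],[0,0,10],1],[[-0.7,-2.4,1.8],[0,0,15],1],[[-0.7,-2.4,2.7],[0,0,20],1],[[-0.7,-2.4,3.6],[0,0,25],1],[[-0.7,-2.4,4.5],[0,0,30],1],[[-0.7,-2.4,5.3],[0,0,35],1],[[-0.7,-2.4,6.2],[0,0,40],1],[[-0.7,-2.4,7.1],[0,0,45],1],[[-0.7,-2.4,8],[0,0,50],1],[[-0.7,-2.4,8],[0,0,50],1],[[-0.7,-2.4,8],[0,0,50],1]]' 50
python3 - <<'E'
from h import *
o=readout.get_obs(); p=viewer.read_camera("wrist"); save(p,"w3.png")
print(o["q"],o["torque"])
E
```

```text
t: 5.0
eef_pos: [0.6585, -0.1261, 0.1432]
tool_rot: [0.0, 0.544, 0.839, 0.001]
contact_force: [-0.3, 3.3, 6.2]
gripper_width: 0.477
[-0.30725453  0.62195987  0.5933607   1.67628886 -0.40878315  0.96794604
  0.85568607] [ 0.76569505  0.11396813 -0.09628312]
```

View pics/w3.png

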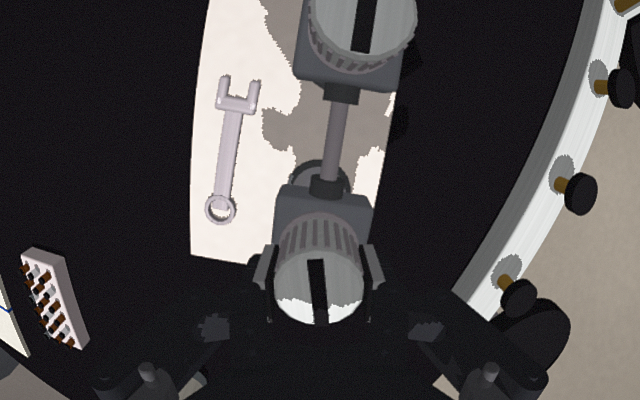

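The cap turns with the gripper: its rib still leans the same way in the picture. The rib is still about 12–17° off the row, and the pipe now runs through (335,140). I'll turn on until it slips at the stop.

```bash
python3 -m handwheel '[[[0,0,0.7],[0,0,4],1],[[0,0,1.4],[0,0,8],1],[[0,0,2.1],[0,0,12],1],[[0,0,2.4],[0,0,16],1],[[0,0,2.6],[0,0,20],1],[[0,0,2.6],[0,0,24],1],[[0,0,2.6],[0,0,27],1],[[0,0,2.6],[0,0,30],1],[[0,0,2.6],[0,0,30],1],[[0,0,2.6],[0,0,30],1]]' 50
python3 - <<'E'
from h import *
o=readout.get_obs(); p=viewer.read_camera("wrist"); save(p,"w4.png")
print(o["q"],o["torque"])
E
```

```text
t: 5.88
eef_pos: [0.6599, -0.1246, 0.1406]
tool_rot: [0.001, 0.74, 0.672, 0.002]
contact_force: [3.3, 5.6, 5.1]
gripper_width: 0.472
[-0.38768019  0.66499082  0.72263696  1.68195461 -0.51301768  0.98931662
  0.4208498 ] [ 0.99817259 -0.52926014  1.3156776 ]
```

View pics/w4.png

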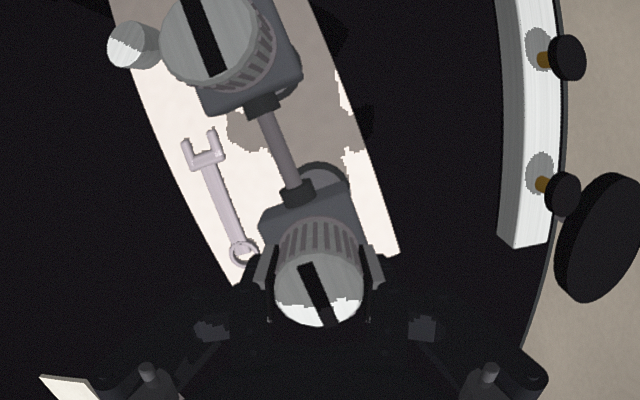

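The rib slipped in the grip (moment 1.3 N m) and now lies parallel to the pipe, so the cap is on its stop. I'll release, lift clear and check.

```bash
python3 -m handwheel '[[[0,0,0],[0,0,0],0.2],[[0,0,0],[0,0,0],-0.4],[[0,0,0],[0,0,0],-1],[[0,0,0],[0,0,0],-1],[[0,0,0],[0,0,0],-1],[[0,0,0],[0,0,0],-1],[[0,0,-15],[0,0,0],-1],[[0,0,-40],[0,0,0],-1],[[0,0,-70],[0,0,0],-1],[[0,0,-100],[0,0,0],-1],[[-40,0,-120],[0,0,0],-1],[[-80,0,-120],[0,0,0],-1],[[-80,0,-120],[0,0,0],-1],[[-80,0,-120],[0,0,0],-1],[[-80,0,-120],[0,0,0],-1]]'
python3 - <<'E'
from h import *
o=readout.get_obs(); p=viewer.read_camera("wrist"); s=viewer.read_camera("scene")
c=cv2.resize(s["frame"][165:305,180:420],None,fx=3,fy=3,interpolation=cv2.INTER_CUBIC)[:, :640]
save(p,"w5.png"); cv2.imwrite("pics/s5.png",c[:,:,::-1])
E
```

```text
t: 7.18
eef_pos: [0.6488, -0.2077, 0.2603]
tool_rot: [0.0, 0.743, 0.669, 0.0]
contact_force: [0.4, 0.6, -0.2]
gripper_width: 0.998
```

View pics/w5.png

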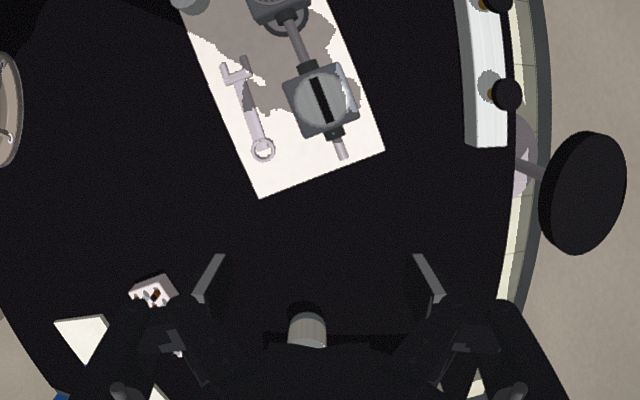

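View pics/s5.png

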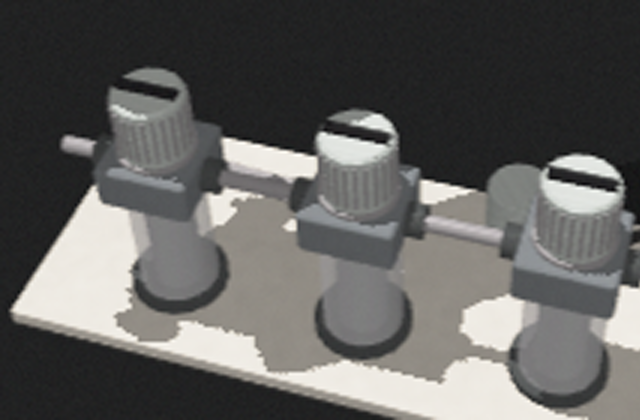

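All three ribs lie along the row, no brass shows under any cap, and the gripper is clear.

```bash
python3 -c "
from station import bot
print(bot.hand_in())"
```

```text
the job is handed in; nothing more can be done
None
```

The loose cap, on the end filter at about (0.657, -0.126), is screwed down tight, and I handed the job in at about 7.3 s on the robot's clock.

I gripped it at 50 N and commanded an 80° clockwise turn, sinking with the thread, until the fingers slipped at the stop. The moment there was about 1.3 N m. Then I released it and backed clear.

- **Last pictures:** no brass shows under the cap, and its rib lies along the row like the other two. The other two caps look unchanged and were not touched, nor was anything lying on the plate.
- **Contact force:** it was near zero after release and never read above about 9 N at the end of any move.
- **Small disagreements:** my estimates of the starting angle ranged from 60° to 66°. At the stop the fingers stood about 2–3 mm higher on the cap than the nominal grip point, which did no harm.

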